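# Time a belt pulley on its jig and lock it with the timing pin

## Robot

A 7-joint arm with a two-finger parallel gripper is mounted at the origin on the work surface. World frame = base frame: x ahead of the robot, y to its left, z up, the work surface at z = 0. Lengths are in m, angles in rad, forces in N, time in s.
With the tool pointing down it reaches from about 0.425 to 1.025 m from the base axis. Payload 3.6 kg.
Tool frame: the origin (TCP) lies midway between the tips of the shut fingers; the grasp point (between the pads) lies 19 mm behind it (ctrl.tcp_to_grasp is the distance from the TCP to the grasp point, in m); z points along the fingers, y is the direction in which the jaws open and shut (so a half turn about z gives the same grasp; the last joint's range is limited). The gripper opens to 85 mm and grips with 20 to 120 N. Pads are 22 mm wide; open, the fingers measure 114 mm over their backs; the gripper's body (76 mm by 85 mm) begins 54 mm behind the grasp point. The pads swing forward as they close: fully open they stand 13 mm farther back than shut.
Start: joints at [1.073, 0.591, 0.048, 1.609, -0.033, 0.943, -0.034], TCP at [0.285, -0.667, 0.231] pointing down, gripper open.
Joint ranges: [-2.69, 2.69], [-0.47, 2.24], [-1.27, 1.36], [0.19, 2.51], [-1.53, 4.68], [0.08, 2.07], [-3.09, 3.09]. Speed limits (rad/s): [2.57, 2.57, 3.14, 3.14, 3.14, 3.14, 3.14].

## Interface

Orientations are given as [roll, pitch, yaw] about the fixed x, y, z axes, in that order (R = Rz(yaw) Ry(pitch) Rx(roll)).
In Python, from station import ctrl, vision gives the robot as it stands. The module is installed in compiled form; this text tells all that it offers.
- The arm moves only by the tool jog_arm, never from a script. Its argument "commands" is a list of rows, each a list of 5 numbers: the shift along the tool's x, y, z in cm, then the turn about the tool's z in rad, then the opening in per cent of the stroke, from 0 (shut) to 100 (fully open). In form: [[dx, dy, dz, roll, jaw], ...]. A call has exactly 5 rows; each row shifts and turns the commanded pose from where the row before left it, along the tool's axes as they then stand; what a row does not reach is not made up. A row lasts 1/10 s, in which the tool goes at most 50 mm and 8.59 degrees, less where a joint would pass 70% of its speed; a pose out of reach is approached as far as the arm can. A call is refused whole if a number of a shift passes 5 or a number of a turn 0.15, either way. A call with a gripper value outside its range is refused whole. The fingers move at their own pace and stop on an object; "squeeze" is the grip in N (left out, the last holds). Time passes only in rows, so rows that do not move let the fingers close, or fill a call up. It gives the time, the measured TCP pose, the force and the opening at its end, in the units of the state.
- ctrl.get_state(): the state, without advancing time (a new reading comes with each control period).
- vision.read_camera(name): name is "side" or "top" or "wrist"; returns (picture, depth): 384x512x3 uint8, red, green, blue; 384x512 float32, m along the optical axis (not along the pixel's ray), 0 where there is no reading.
- vision.camera_model(name): a dict with "fx", "fy", "cx", "cy" (pixels), "k1" (the pictures are not rectified: a ray, as slopes to the right and down, at radius r is drawn at 1 + k1 r^2 times it, then the intrinsics apply), "pose" (4x4, takes a point from camera to world coordinates). Camera axes: x right, y up, looking along -z (the intrinsics and any distortion apply to the point x, -y, -z); pixel columns grow to the right and rows downward; lengths in m; the calibration is good to about 2 mm. A picture is of the moment at which its call begins: read the wrist's pose just before it. camera_model takes no time and is no camera call; for the wrist camera it gives the pose at the moment of the call.
- ctrl.job_done(): hands the job in, once; it reports no verdict.
The state is a dict: "t": time; "qpos": joint angles; "qvel": joint speeds; "joint_torque": joint torques, N m; "tool_pos": TCP position; "ee_rot": TCP orientation; "wrist_force": force on the tool from outside, world axes, zero at the start; "moment": the same for the moment, N m; "width": finger opening in m.
Only numpy, scipy, OpenCV 4.12 (cv2) and the standard library are available. Lean on these libraries where they do the work, as an engineer would, in place of code of your own. Each camera call takes 0.05 s, during which the arm holds its last target. There are 200 camera calls.

## Task

Turn the timing pulley on the jig by its rim until its engraved mark faces the pointer. Then take the timing pin from the wooden rack, put it through the pulley's pin hole and feel for the socket in the jig plate below, pressing gently, until the pin sits fully home with its collar down on the pulley. Let go of everything and leave the other things on the bench where they are.

Things in the scene. Friction and masses are not known exactly. Their poses are not given: they have to be found in the camera images.
- jig: Fixed grey plate 180 x 180 mm, top at z = 30 mm. Origin: its middle, underside; its axes do not show where the socket is. Socket: hole 13.5 mm wide, 20 deep, hardly chamfered, in its top, 50 mm from the shaft axis under the pulley, nearly under the pointer, which was set by eye 3.2 to 4.7 degrees (2.8 to 4.2 mm at the socket) off, to one side or the other: feel for it, shifting pin and pulley round a little.
- pulley: Aluminium timing pulley lying flat, 150 mm wide, 40 high, underside at z = 33 mm. Origin: on its vertical axis at the underside; x towards the mark, z up. Turns stiffly (0.15 N m friction, no spring) over 150 degrees either way, stays where left. Inside: hub of 22 mm radius (top z = 56 mm) and three spokes (top z = 45 mm), the one under the mark 36 mm wide with the pin hole.
- mark (a point): The engraved mark, a dark radial line 3 mm wide across the top of the rim. The rim is an upright ring wall 10 mm thick (radius 65 to 75 mm, z = 33 to 73 mm), toothed outside; it can be pinched from above anywhere, one finger inside and one outside, and carried round the axis. This point is its outer end, at 75 mm radius, z = 73 mm.
- pointer_tip (a point): Tip of the fixed pointer, a dark steel finger that points inwards at the rim from a post on the jig plate; 3 mm outside the rim, 78 mm from the pulley's axis, its top at z = 76 mm. The post is 22 mm wide, 98 to 114 mm from the axis.
- pulley_hole (a point): Centre of the mouth of the pulley's pin hole, 13.5 mm wide, right through the wide spoke; 50 mm from the axis, under the mark, z = 45 mm.
- timing_pin: The timing pin, tallest of three plain steel pins in the rack, 115 mm long, 90 g. Origin: centre of its lower end, z along it. Shank 12 mm thick, 33 long, square-ended; then a collar 22 mm wide, 5 thick; then a round handle 16 mm thick, 77 long. Fully home its collar lies on the spoke, its lower end 12 mm above the bench (18 mm below the plate's top).
- timing_pin_grip (a point): Point on the timing pin's axis to grip it by, 85 mm above its lower end, 30 mm below its top. Standing in the rack it is at z = 94 mm; with the pin fully home at z = 97 mm; with the tip standing on the jig plate beside the socket at z = 115 mm.
- rack: Wooden block 50 x 180 x 42 mm, fixed, with three 13.5 mm holes in a row along its y axis, 65 mm apart, in which the pins stand upright with their collars on its top. Origin: centre of its underside.
- mushroom_pin: Another pin in the rack, 68 mm long, with a 32 mm mushroom head. Not to be used. Origin at its lower end.
- stub_pin: Another pin in the rack, 56 mm long, with a 28 mm thick round head. Not to be used. Origin at its lower end.
- hex_bolt: Bystander: dark hexagon bolt standing on its 30 mm head, 68 mm tall. Origin: centre of its underside.
- bearing: Bystander: steel ring 52 mm across, 15 mm high, lying flat. Origin: centre of its underside.
- spanner: Bystander: steel spanner lying on the bench.
- oil_bottle: Bystander: white oil bottle 50 mm across, 130 mm tall. Origin: centre of its underside.
- spare_wheel: Bystander: small flanged aluminium wheel 48 mm across, 30 mm high. Origin: centre of its underside.
Things that resemble listed ones, but are neither listed nor needed, are in the scene too. Leave any pink or red look-alike of the timing_pin alone.

How it is judged:
By the outcome, as a careful person would: the job done as asked, in the order asked, and still so for the second after the job is handed in, with the robot touching nothing.
It also fails if it takes over 72 s, if anything falls off the work surface, if the arm or the gripper's body presses on something with over 40 N, if the wrist force passes 120 N, or if a joint passes its speed limit or range.

## Working session

There is one attempt and no reset: what is moved stays moved. The work goes in short steps, Python scripts to look and compute and a tool call to move; the robot and the scene stay as the last step left them, time stands still between calls to the robot, and variables do not carry over. Pictures are saved under pics/ and viewed, about 8 in all and at most 12, crops included, and the job is handed in when it is done.

Besides the shell and the picture viewer there is one more tool, called as a command line: name --pt "numbers of a row" for each row, then --argument value for the rest. jog_arm: Moves the arm, as the interface text tells. Its arguments: {"type":"object","properties":{"commands":{"type":"array"},"squeeze":{"type":"number"}},"required":["commands"]}

```bash
mkdir -p pics
cat > h.py <<'E'
import numpy as np, cv2
from station import ctrl, vision
def grab(n,name):
    m=vision.camera_model(n); p,d=vision.read_camera(n)
    np.savez(f'{name}.npz',p=p,d=d,**{k:np.array(v) for k,v in m.items()})
    cv2.imwrite(f'pics/{name}.png',p[:,:,::-1]); return load(name)
def load(name):
    z=np.load(f'{name}.npz'); return {k:z[k] for k in z.files}
def ray(c,u,v):
    x=(u-c['cx'])/c['fx']; y=(v-c['cy'])/c['fy']; rd=np.hypot(x,y); r=rd
    for _ in range(20): r=rd/(1+c['k1']*r*r)
    s=1/(1+c['k1']*r*r)
    R=c['pose'][:3,:3]
    return c['pose'][:3,3], R@np.array([x*s,-y*s,-1.])
def onz(c,u,v,z):
    o,d=ray(c,u,v); return o+d*(z-o[2])/d[2]
def proj(c,P):
    q=np.linalg.inv(c['pose'])@np.append(P,1); x=q[0]/-q[2]; y=-q[1]/-q[2]; s=1+c['k1']*(x*x+y*y)
    return np.array([c['fx']*x*s+c['cx'],c['fy']*y*s+c['cy']])
def cloud(c):
    v,u=np.mgrid[:384,:512]; x=(u-c['cx'])/c['fx']; y=(v-c['cy'])/c['fy']; rd=np.hypot(x,y); r=rd
    for _ in range(20): r=rd/(1+c['k1']*r*r)
    s=1/(1+c['k1']*r*r); d=c['d']
    return np.stack([x*s*d,-y*s*d,-d],-1)@c['pose'][:3,:3].T+c['pose'][:3,3]
E
python3 - <<'E'
from h import *
s=ctrl.get_state(); print(s, ctrl.tcp_to_grasp)
ims=[]
for n in ('top','side'):
    c=grab(n,n+'0'); print(n,c['pose'].round(3).tolist(),c['fx'],c['cx'],c['k1'])
E
```

```text
{'t': 0.0, 'qpos': array([ 1.07347171,  0.59212384,  0.04827576,  1.60985029, -0.03325728,
        0.9426991 , -0.03367503]), 'qvel': array([ 0.0010658 ,  0.00046531, -0.00102419, -0.00027815,  0.00022597,
        0.00092382,  0.00184335]), 'joint_torque': array([ 1.96981392e-05, -5.48691595e+01,  1.54699188e+00, -1.98123693e+01,
        9.50106361e-03,  8.67182360e-03,  3.62996758e-06]), 'tool_pos': array([ 0.28455897, -0.66590632,  0.23012646]), 'ee_rot': array([-3.13932039e+00,  1.49517726e-04,  4.03974693e-01]), 'wrist_force': array([ 0.18046355, -0.05662762,  0.68575856]), 'moment': array([-0.00313758, -0.01237126, -0.06636429]), 'width': 0.08556740033025496} 0.0187
top [[-0.007, 0.982, -0.186, 0.386], [-1.0, -0.007, 0.006, -0.033], [0.004, 0.186, 0.982, 1.1], [0.0, 0.0, 0.0, 1.0]] 371.25511079440037 258.1944138977446 -0.0022019947407596395
side [[0.999, 0.006, -0.035, 0.531], [-0.029, 0.703, -0.711, -0.826], [0.021, 0.712, 0.702, 0.844], [0.0, 0.0, 0.0, 1.0]] 427.9049235556563 257.9106225412575 -0.0888715097757221
```

View pics/top0.png

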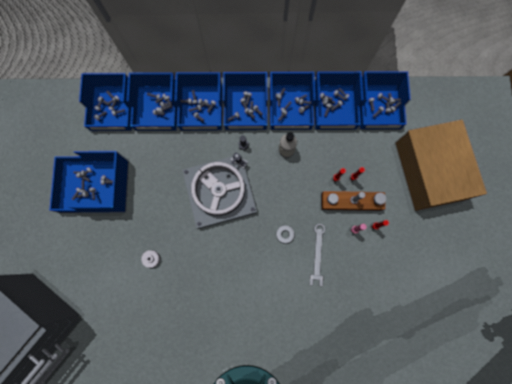

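View pics/side0.png

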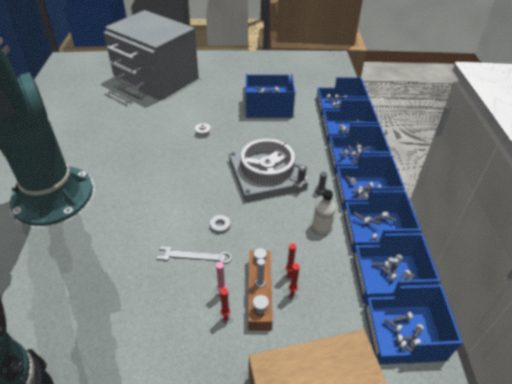

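Top view: pulley about (218,188), pointer post near (238,158), rack (353,201), with the slim pin in the middle at about (357,198). Red/pink look-alikes stand around the rack. I'll enlarge both regions next.

Run:
```python
from h import *
t=load('top0'); s=load('side0')
def crop(c,u0,v0,w,h,f): return cv2.resize(c['p'][v0:v0+h,u0:u0+w,::-1],None,fx=f,fy=f,interpolation=cv2.INTER_CUBIC)
a=crop(t,175,130,90,100,4.0); b=crop(s,225,125,90,75,4.4)
a2=crop(t,310,150,90,100,2); b2=crop(s,200,235,110,100,2)
H=np.zeros((600,800,3),np.uint8)
for im,(x,y) in ((a,(0,0)),(b,(365,0)),(a2,(0,400)),(b2,(365,360))): 
    im=im[:600-y,:800-x]; H[y:y+im.shape[0],x:x+im.shape[1]]=im
cv2.imwrite('pics/crop0.png',H)
P=cloud(t); z=P[...,2]
m=(z>.06)&(z<.085)&(abs(P[...,1]-.1)<.15)&(P[...,0]>.4)&(P[...,0]<.75)
m[:130]=0;m[230:]=0;m[:,:180]=0;m[:,262:]=0
q=P[m]; print(m.sum(), np.median(z[m]), q.min(0),q.max(0))
v,u=np.nonzero(m); 
# rim top: ray to z=.073, circle fit
pts=np.array([onz(t,a,b,.073)[:2] for a,b in zip(u,v)])
(c,r)=cv2.minEnclosingCircle(pts.astype(np.float32)); print('enc',c,r)
mm=(np.hypot(*(pts-c).T)<.085)
A=np.c_[2*pts,np.ones(len(pts))]; print('fit mean r',np.linalg.lstsq(A,(pts**2).sum(1),rcond=None)[0])
print('rack', [onz(t,*p,z).round(3) for p,z in (((333,199),.07),((358,197),.124),((380,199),.06))])
```

```text
735 0.07270413221684358 [ 0.52279571 -0.00450073  0.06000216] [0.74975811 0.14871058 0.08272955]
enc (0.6364073157310486, 0.05119858682155609) 0.1214706301689148
fit mean r [ 0.61657166  0.06444763 -0.3782736 ]
rack [array([ 0.562, -0.25 ,  0.07 ]), array([ 0.558, -0.305,  0.124]), array([ 0.563, -0.386,  0.06 ])]
```

View pics/crop0.png

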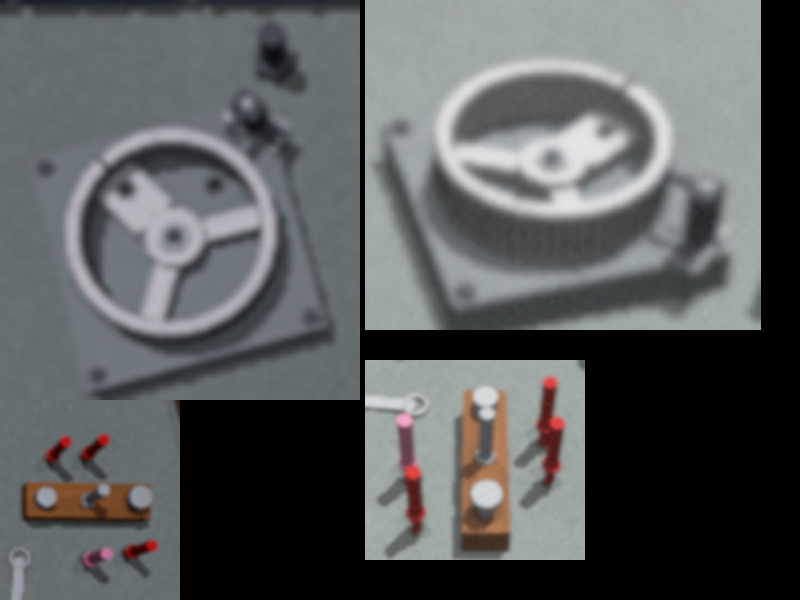

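Run:
```python
from h import *
from scipy.spatial.transform import Rotation as R
t=load('top0')
g=cv2.cvtColor(t['p'],cv2.COLOR_RGB2GRAY)
v,u=np.nonzero(g>150); k=(abs(u-218)<32)&(abs(v-188)<32); v,u=v[k],u[k]
pts=np.array([onz(t,a,b,.073)[:2] for a,b in zip(u,v)])
c=np.array([.615,.067])
for _ in range(10):
    r=np.hypot(*(pts-c).T); k=(r>.06)&(r<.08); q=pts[k]
    A=np.c_[2*q,np.ones(len(q))]; x=np.linalg.lstsq(A,(q**2).sum(1),rcond=None)[0]; c=x[:2]
print('centre',c,'r',np.sqrt(x[2]+c@c),k.sum())
for n,p,z in (('mark',(201.2,171.2),.073),('socket?',(228.7,176.5),.03),('post',(237,156.5),.08),('hole',(206.5,177.5),.045)):
    P=onz(t,*p,z)[:2]-c; print(n,np.hypot(*P),np.degrees(np.arctan2(P[1],P[0])))
s=ctrl.get_state(); T=np.eye(4);T[:3,:3]=R.from_euler('xyz',s['ee_rot']).as_matrix();T[:3,3]=s['tool_pos']
m=vision.camera_model('wrist'); print((np.linalg.inv(T)@m['pose']).round(4),m['fx'],m['k1'])
```

```text
centre [0.59867988 0.07717536] r 0.06938174448079922 409
mark 0.06461604633908828 44.99301453596863
socket? 0.0495173444880836 -36.431639230282855
post 0.10315974597805462 -33.13590013010398
hole 0.04796934445176974 45.308861888582506
[[ 7.000e-04  9.541e-01  2.995e-01  7.610e-02]
 [ 1.000e+00 -7.000e-04  0.000e+00  0.000e+00]
 [ 2.000e-04  2.995e-01 -9.541e-01 -1.431e-01]
 [ 0.000e+00  0.000e+00  0.000e+00  1.000e+00]] 282.70459859136747 -0.06549022194828438
```

jog_arm --pt "2.9 -2.8 0.0 0 50" --pt "2.9 -2.8 0.2 0 50" --pt "2.9 -2.8 0.2 0 50" --pt "2.9 -2.8 0.2 0 50" --pt "2.9 -2.8 0.2 0 50"

```text
t: 0.6
tool_pos: [0.3634, -0.4792, 0.2229]
ee_rot: [-3.141, 0.0, 0.404]
wrist_force: [0.4, -0.0, 0.2]
width: 0.0428
```

jog_arm --pt "2.9 -2.8 0.2 0 50" --pt "2.9 -2.8 0.2 0 50" --pt "2.9 -2.8 0.2 0 50" --pt "2.9 -2.8 0.2 0 50" --pt "2.9 -2.8 0.2 0 50"

```text
t: 1.1
tool_pos: [0.4417, -0.2936, 0.213]
ee_rot: [-3.141, 0.0, 0.404]
wrist_force: [1.2, -0.0, -0.6]
width: 0.0429
```

jog_arm --pt "2.9 -2.8 0.4 0 50" --pt "2.9 -2.8 0.4 0 50" --pt "2.9 -2.8 0.4 0 50" --pt "2.9 -2.8 0.4 0 50" --pt "2.9 -2.8 0.4 0 50"

```text
t: 1.6
tool_pos: [0.52, -0.108, 0.193]
ee_rot: [-3.141, 0.0, 0.404]
wrist_force: [1.8, -0.5, 0.8]
width: 0.0423
```

jog_arm --pt "2.9 -2.8 0.4 0 50" --pt "2.9 -2.8 0.4 0 50" --pt "2.9 -2.8 0.4 0 50" --pt "2.9 -2.8 0.4 0 50" --pt "2.9 -2.8 0.4 0 50"

```text
t: 2.1
tool_pos: [0.5983, 0.0776, 0.1728]
ee_rot: [-3.142, 0.001, 0.404]
wrist_force: [0.1, -0.5, -0.4]
width: 0.0429
```

jog_arm --pt "0 0 0 -0.136 50" --pt "0 0 0 -0.136 50" --pt "0 0 0 -0.136 50" --pt "0 0 0 -0.136 50" --pt "0 0 0 -0.136 50"

```text
t: 2.6
tool_pos: [0.5978, 0.0761, 0.1728]
ee_rot: [-3.141, 0.001, 1.09]
wrist_force: [-0.3, 0.5, -0.5]
width: 0.0425
```

jog_arm --pt "0 0 0 -0.136 50" --pt "0 0 0 0 50" --pt "0 0 0 0 50" --pt "0 0 0 0 50" --pt "0 0 0 0 50"

```text
t: 3.1
tool_pos: [0.5981, 0.0762, 0.1733]
ee_rot: [3.142, 0.0, 1.219]
wrist_force: [-0.1, -0.4, -0.3]
width: 0.0428
```

Run:
```python
from h import *
c=grab('wrist','w1'); s=ctrl.get_state(); print(s['t'],s['tool_pos'],s['ee_rot'],s['qpos'].round(2),s['wrist_force'])
cv2.imwrite('pics/w1b.png',cv2.resize(c['p'][:,:,::-1],None,fx=1.55,fy=1.55,interpolation=cv2.INTER_CUBIC))
print(proj(c,np.array([.599,.077,.073]))*1.55)
```

```text
3.15 [0.59809319 0.07629253 0.17326522] [-3.14156759e+00  2.03415141e-04  1.21918864e+00] [-0.02  0.52 -0.25  1.93  0.19  0.71 -0.74] [0.64500481 0.4874867  0.1474721 ]
[400.71604916 292.49850673]
```

View pics/w1b.png

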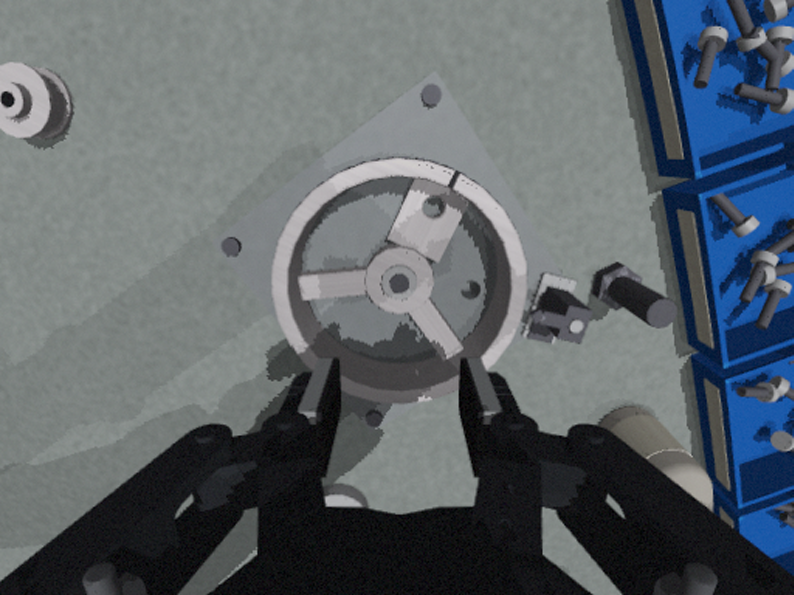

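Wrist view: mark at (455,180), pin hole (435,208), socket seen in the plate at (470,289), pointer post near (575,325). Next: measure these numerically and zoom on the pointer.

Run:
```python
from h import *
c=load('w1'); g=cv2.cvtColor(c['p'],cv2.COLOR_RGB2GRAY); P=cloud(c); z=P[...,2]
m=(z>.068)&(z<.077)&(np.hypot(P[...,0]-.599,P[...,1]-.077)<.09)
v,u=np.nonzero(m&(g>110)&(np.arange(384)[:,None]<250))
pts=np.array([onz(c,a,b,.073)[:2] for a,b in zip(u,v)])
from scipy.optimize import least_squares
def res(p,q):
    r=np.hypot(*(q-p).T); return np.maximum(abs(r-.070)-.005,0)
q=pts; cc=least_squares(res,[.599,.077],args=(q,),loss='soft_l1',f_scale=.001).x
r=np.hypot(*(q-cc).T); print('centre',cc,'r pct',np.percentile(r,[1,50,99]),len(q))
np.save('cc.npy',cc)
def pol(p,z):
    d=onz(c,*p,z)[:2]-cc; return np.hypot(*d).round(4),np.degrees(np.arctan2(d[1],d[0])).round(2)
# mark: dark pixels on rim
vv,uu=np.mgrid[100:135,280:310]; k=[]
for a,b in zip(uu.ravel(),vv.ravel()):
    r_,th=pol((a,b),.073)
    if .066<r_<.0745: k.append((th,g[b,a],r_))
k=np.array(k); w=np.clip(130-k[:,1],0,None); print('mark th',(k[:,0]*w).sum()/w.sum(),w.sum(),k[w>0][:,0].std())
# socket
for nm,(u0,v0),zz in (('socket',(303,187),.03),('hole',(280,134),.045)):
    sub=g[v0-9:v0+10,u0-9:u0+10]; th,_=cv2.threshold(sub,0,255,cv2.THRESH_BINARY_INV+cv2.THRESH_OTSU)
    b=(sub<th).astype(np.uint8); n,l,st,ce=cv2.connectedComponentsWithStats(b)
    for i in range(1,n):
        if st[i,4]>15: print(nm,th,st[i],pol((ce[i][0]+u0-9,ce[i][1]+v0-9),zz))
im=c['p'][165:235,285:400,::-1]; cv2.imwrite('pics/w1c.png',cv2.resize(im,None,fx=6.5,fy=6.5,interpolation=cv2.INTER_NEAREST))
for th in range(-50,-19,5): print(th,((proj(c,np.append(cc+.078*np.array([np.cos(np.radians(th)),np.sin(np.radians(th))]),.076))-[285,165])*6.5).round())
```

```text
centre [0.59840883 0.07805286] r pct [0.06493291 0.06986125 0.07464979] 3820
mark th 45.19665325824618 2486.0 2.4842431542799464
socket 87.0 [ 4  3 12 12 88] (np.float64(0.0512), np.float64(-34.14))
hole 135.0 [  2   0  17  16 218] (np.float64(0.0518), np.float64(44.6))
-50 [291. 413.]
-45 [316. 374.]
-40 [338. 333.]
-35 [356. 291.]
-30 [370. 246.]
-25 [381. 201.]
-20 [388. 154.]
```

View pics/w1c.png

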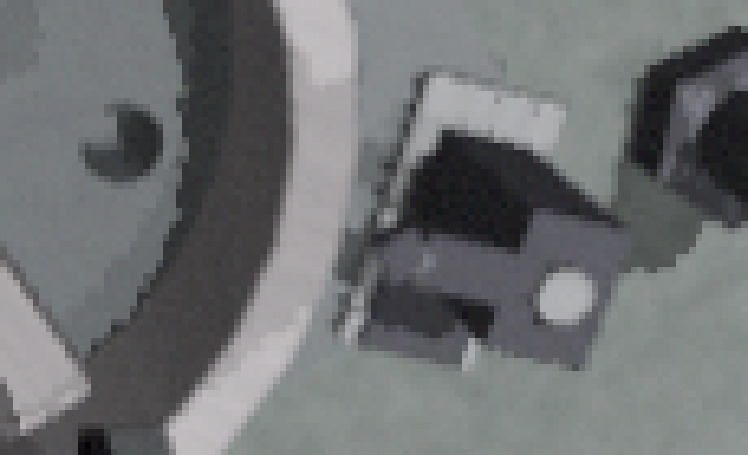

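Run:
```python
from h import *
c=load('w1'); cc=np.load('cc.npy'); P=cloud(c); z=P[...,2]
d=P[...,:2]-cc; r=np.hypot(d[...,0],d[...,1]); th=np.degrees(np.arctan2(d[...,1],d[...,0]))
m=(r>.0765)&(r<.12)&(th>-50)&(th<-15)&(z>.05)
print('z hist',np.histogram(z[m],bins=np.arange(.05,.11,.004)))
for a,b in ((.077,.080),(.080,.084),(.084,.088),(.088,.092),(.092,.096),(.098,.106),(.106,.114)):
    for lo,hi in ((.070,.081),(.081,.11)):
        k=m&(r>=a)&(r<b)&(z>lo)&(z<hi)
        if k.sum()>2: print(a,lo,k.sum(),th[k].min().round(1),np.median(th[k]).round(1),th[k].max().round(1),'z',np.median(z[k]).round(4))
```

```text
z hist (array([ 34,  32,  37,  37,  38,  55, 521,  50,   0,   0,   0,   0,   0,
         0]), array([0.05 , 0.054, 0.058, 0.062, 0.066, 0.07 , 0.074, 0.078, 0.082,
       0.086, 0.09 , 0.094, 0.098, 0.102, 0.106]))
0.077 0.07 14 -31.2 -29.4 -27.6 z 0.076
0.08 0.07 39 -33.1 -29.1 -26.5 z 0.0762
0.084 0.07 41 -32.7 -29.8 -27.3 z 0.0764
0.088 0.07 39 -32.7 -29.5 -27.4 z 0.0761
0.092 0.07 42 -32.7 -30.0 -27.7 z 0.0763
0.098 0.07 235 -36.7 -29.6 -24.1 z 0.0763
0.106 0.07 179 -36.6 -30.0 -24.7 z 0.0763
```

jog_arm --pt "0.18 -2.34 0 0 45" --pt "0 -2.34 0 0 45" --pt "0 -2.35 0 0 45" --pt "0 0 3.0 0 45" --pt "0 0 3.0 0 45"

```text
t: 3.65
tool_pos: [0.5332, 0.1029, 0.1139]
ee_rot: [3.139, -0.002, 1.22]
wrist_force: [1.4, 0.4, -1.4]
width: 0.0386
```

jog_arm --pt "0 0 2.0 0 45" --pt "0 0 1.5 0 45" --pt "0 0 1.5 0 45" --pt "0 0 1.1 0 45" --pt "0 0 0 0 45"

```text
t: 4.15
tool_pos: [0.5319, 0.1019, 0.0511]
ee_rot: [-3.14, 0.002, 1.22]
wrist_force: [0.3, 0.6, -0.3]
width: 0.0386
```

jog_arm --pt "0 0 0 0 15" --pt "0 0 0 0 5" --pt "0 0 0 0 0" --pt "0 0 0 0 0" --pt "0 0 0 0 0" --squeeze 30

```text
t: 4.65
tool_pos: [0.534, 0.104, 0.0531]
ee_rot: [3.14, -0.003, 1.222]
wrist_force: [1.4, 4.5, 2.1]
width: 0.0086
```

jog_arm --pt "0.704 0.036 0 0.1008 0" --pt "0.704 0.036 0 0.1008 0" --pt "0.704 0.036 0 0.1008 0" --pt "0.704 0.036 0 0.1008 0" --pt "0.704 0.036 0 0.1008 0"

```text
t: 5.15
tool_pos: [0.5545, 0.1321, 0.0531]
ee_rot: [3.14, -0.004, 0.713]
wrist_force: [3.2, 2.7, -0.5]
width: 0.0086
```

jog_arm --pt "0.704 0.036 0 0.1008 0" --pt "0.704 0.036 0 0.1008 0" --pt "0.704 0.036 0 0.1008 0" --pt "0.704 0.036 0 0.1008 0" --pt "0.704 0.036 0 0.1008 0"

```text
t: 5.65
tool_pos: [0.5861, 0.1468, 0.0531]
ee_rot: [3.141, -0.004, 0.209]
wrist_force: [3.7, 1.8, -1.1]
width: 0.0085
```

jog_arm --pt "0.704 0.036 0 0.1008 0" --pt "0.704 0.036 0 0.1008 0" --pt "0.704 0.036 0 0.1008 0" --pt "0 0 0 0 0" --pt "0 0 0 0 0"

```text
t: 6.15
tool_pos: [0.6089, 0.1472, 0.0531]
ee_rot: [-3.141, -0.008, -0.091]
wrist_force: [7.4, 1.2, -2.9]
width: 0.0078
```

```bash
cat >> h.py <<'E'
def marktheta(c,cc,lo=-60,hi=60):
    g=cv2.cvtColor(c['p'],cv2.COLOR_RGB2GRAY); P=cloud(c)
    th=np.radians(np.arange(lo,hi,.25)); prof=[]
    for t in th:
        s=[]
        for r in np.arange(.067,.0741,.001):
            u,v=proj(c,np.array([cc[0]+r*np.cos(t),cc[1]+r*np.sin(t),.073])); 
            s.append(cv2.getRectSubPix(g,(1,1),(float(u),float(v)))[0,0] if 0<u<511 and 0<v<383 else 255)
        prof.append(np.mean(s))
    return np.degrees(th),np.array(prof)
E
python3 - <<'E'
from h import *
cc=np.load('cc.npy')
s=ctrl.get_state(); print(s['tool_pos'],s['ee_rot'])
d=s['tool_pos'][:2]-cc; print(np.hypot(*d),np.degrees(np.arctan2(d[1],d[0])))
for n in ('wrist','top'):
    c=grab(n,n[0]+'2'); th,p=marktheta(c,cc)
    bg=cv2.medianBlur(p.astype(np.float32)[:,None],5); i=np.argsort(p)[:8]; print(n,[(round(float(th[k]),1),int(p[k])) for k in i])
E
```

```text
[0.6088749  0.14719878 0.05310622] [-3.1408838  -0.00761682 -0.09079295]
0.06993351449893064 81.39292158805837
wrist [(-34.2, 27), (-34.0, 27), (-34.5, 28), (-33.8, 28), (-33.5, 28), (-34.8, 29), (-33.2, 30), (-35.0, 39)]
top [(53.0, 21), (52.5, 22), (52.8, 22), (52.2, 22), (53.2, 22), (52.0, 22), (53.5, 22), (53.8, 22)]
```

Run:
```python
from h import *
cc=np.load('cc.npy');c=load('w2')
im=cv2.resize(c['p'][:,:,::-1],None,fx=1.55,fy=1.55,interpolation=cv2.INTER_CUBIC)
cv2.imwrite('pics/w2b.png',im); print([ (proj(c,np.array([cc[0]+.075*np.cos(t),cc[1]+.075*np.sin(t),.073]))*1.55).round() for t in np.radians([-30,-34])])
```

```text
[array([746., 207.]), array([758., 216.])]
```

View pics/w2b.png

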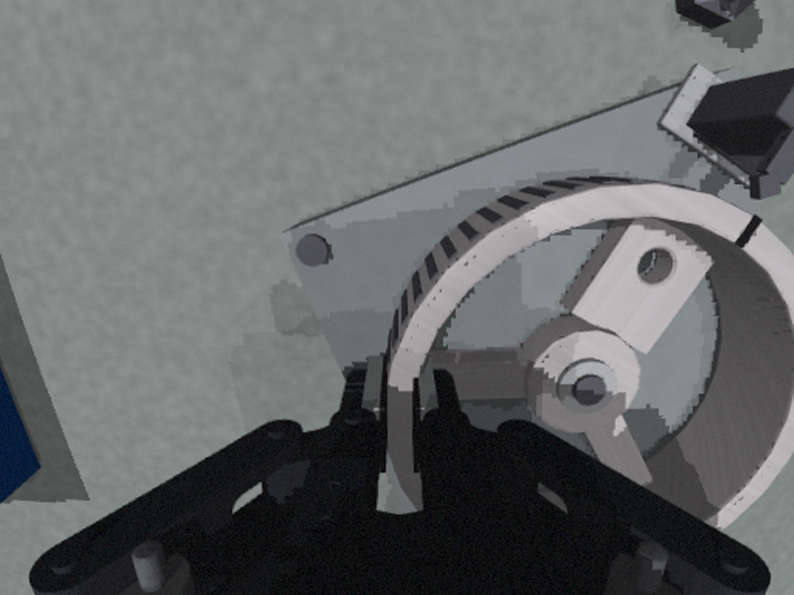

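The mark shows at (752,228), just past the pointer tip at (757,190), so it's slightly over-rotated. I'll quantify that.

```bash
cat >> h.py <<'E'
from scipy.optimize import least_squares
def centre(c,guess,vmax=384):
    P=cloud(c); z=P[...,2]; g=cv2.cvtColor(c['p'],cv2.COLOR_RGB2GRAY)
    m=(abs(z-.073)<.005)&(abs(np.hypot(P[...,0]-guess[0],P[...,1]-guess[1])-.07)<.009)&(g>110); m[vmax:]=0
    v,u=np.nonzero(m); q=np.array([onz(c,a,b,.073)[:2] for a,b in zip(u,v)])
    f=lambda p:np.maximum(abs(np.hypot(*(q-p).T)-.070)-.005,0)
    return least_squares(f,guess,loss='soft_l1',f_scale=.001).x,len(q)
def pointer(c,cc):
    P=cloud(c); z=P[...,2]; d=P[...,:2]-cc; r=np.hypot(d[...,0],d[...,1]); th=np.degrees(np.arctan2(d[...,1],d[...,0]))
    out=[]
    for a in np.arange(.077,.097,.003):
        k=(r>a)&(r<a+.003)&(abs(z-.076)<.003)&(th>-50)&(th<-10)
        if k.sum()>4: out.append((round(a,3),int(k.sum()),*np.percentile(th[k],[3,50,97]).round(1)))
    return out
E
python3 - <<'E'
from h import *
for n in ('w1','w2'):
    c=load(n); cc,k=centre(c,np.load('cc.npy'),250); th,p=marktheta(c,cc); w=np.clip(90-p,0,None)
    i=(th>-45)&(th<55)&(w>0); print(n,cc,k,'mark',[(round(a,1)) for a in th[i]][::3]); print(pointer(c,cc))
E
```

```text
w1 [0.59826256 0.07817566] 3814 mark [np.float64(44.2), np.float64(45.0), np.float64(45.8)]
[(np.float64(0.077), 13, np.float64(-31.1), np.float64(-29.5), np.float64(-28.2)), (np.float64(0.08), 31, np.float64(-32.8), np.float64(-29.1), np.float64(-26.8)), (np.float64(0.083), 25, np.float64(-32.0), np.float64(-29.8), np.float64(-27.6)), (np.float64(0.086), 28, np.float64(-32.2), np.float64(-29.6), np.float64(-27.4)), (np.float64(0.089), 29, np.float64(-32.6), np.float64(-29.7), np.float64(-27.6)), (np.float64(0.092), 33, np.float64(-32.5), np.float64(-30.0), np.float64(-27.8)), (np.float64(0.095), 35, np.float64(-35.8), np.float64(-31.1), np.float64(-28.0))]
w2 [0.59820961 0.07817368] 6635 mark [np.float64(-35.2), np.float64(-34.5), np.float64(-33.8), np.float64(-33.0)]
[(np.float64(0.077), 47, np.float64(-30.7), np.float64(-29.4), np.float64(-28.4)), (np.float64(0.08), 140, np.float64(-32.4), np.float64(-29.1), np.float64(-26.7)), (np.float64(0.083), 134, np.float64(-32.5), np.float64(-29.1), np.float64(-27.1)), (np.float64(0.086), 153, np.float64(-32.8), np.float64(-29.6), np.float64(-27.1)), (np.float64(0.089), 140, np.float64(-32.3), np.float64(-29.1), np.float64(-27.3)), (np.float64(0.092), 91, np.float64(-30.9), np.float64(-28.5), np.float64(-27.6)), (np.float64(0.095), 66, np.float64(-29.9), np.float64(-28.4), np.float64(-27.8))]
```

jog_arm --pt "-0.27 0.005 0 -0.0385 0" --pt "-0.27 0.005 0 -0.0385 0" --pt "0 0 0 0 0" --pt "0 0 0 0 0" --pt "0 0 0 0 0"

```text
t: 6.75
tool_pos: [0.6033, 0.1478, 0.0531]
ee_rot: [-3.141, -0.007, -0.013]
wrist_force: [6.2, 1.6, -2.7]
width: 0.0078
```

```bash
cat > m.py <<'E'
from h import *
import sys
s=ctrl.get_state(); print(s['t'],s['tool_pos'],s['ee_rot'],s['wrist_force'])
c=grab('wrist',sys.argv[1]); cc,k=centre(c,np.load('cc.npy'),250); th,p=marktheta(c,cc); w=np.clip(90-p,0,None)
i=(th>-45)&(th<-15)&(w>0); print(cc,k,'mark',th[i].min(),(th*w)[i].sum()/w[i].sum(),th[i].max())
print([tuple(map(float,x)) for x in pointer(c,cc)])
E
python3 m.py w3
```

```text
6.75 [0.60326189 0.14779896 0.05313483] [-3.14094902 -0.00737279 -0.01253018] [ 6.15072684  1.60027733 -2.67886317]
[0.59821014 0.0781303 ] 6597 mark -30.750000000000004 -29.42377012015416 -28.25
[(0.077, 49.0, -30.6, -29.3, -28.1), (0.08, 136.0, -32.0, -28.9, -26.8), (0.083, 100.0, -31.3, -28.7, -27.1), (0.086, 73.0, -29.6, -27.9, -27.0), (0.089, 30.0, -28.7, -27.7, -27.1), (0.092, 8.0, -28.3, -27.9, -27.7)]
```

jog_arm --pt "0 0 0 0 20" --pt "0 0 0 0 40" --pt "0 0 0 0 40" --pt "0 0 -2 0 40" --pt "0 0 -3 0 40"

```text
t: 7.3
tool_pos: [0.5969, 0.1469, 0.1009]
ee_rot: [3.14, 0.006, -0.014]
wrist_force: [0.7, 0.2, 0.1]
width: 0.0342
```

jog_arm --pt "0 0 -3 0 40" --pt "0 0 -4 0 40" --pt "0 0 -4 0 40" --pt "0 0 0 0 40" --pt "0 0 0 0 40"

```text
t: 7.8
tool_pos: [0.5993, 0.1476, 0.2133]
ee_rot: [-3.141, -0.001, -0.014]
wrist_force: [-0.7, -1.3, -1.1]
width: 0.0342
```

```bash
python3 m.py w4
python3 - <<'E'
from h import *
# pin in rack from the side+top views
t=load('t2'); s=load('side0')
P=cloud(t); 
m=(P[...,2]>.100)&(abs(P[...,0]-.558)<.05)&(abs(P[...,1]+.315)<.09)
v,u=np.nonzero(m); hsv=cv2.cvtColor(t['p'],cv2.COLOR_RGB2HSV)
for a,b in zip(u,v): print(a,b,P[b,a].round(3),hsv[b,a])
E
```

```text
7.8 [0.59928519 0.14763506 0.21329653] [-3.14102437e+00 -1.03102850e-03 -1.41420165e-02] [-0.68908323 -1.25779426 -1.1241887 ]
[0.59818884 0.07856699] 3049 mark -30.25 -29.428640308582448 -28.500000000000004
[(0.077, 8.0, -30.8, -29.8, -29.0), (0.08, 27.0, -32.6, -29.4, -27.2), (0.083, 26.0, -32.6, -30.2, -27.8), (0.086, 33.0, -32.9, -30.4, -27.5), (0.089, 27.0, -33.1, -30.2, -27.8), (0.092, 34.0, -32.9, -30.0, -28.1), (0.095, 31.0, -32.8, -30.5, -28.3)]
361 192 [ 0.571 -0.314  0.124] [158   6 166]
362 192 [ 0.571 -0.316  0.125] [162   8 163]
363 192 [ 0.572 -0.32   0.123] [  4  23 156]
359 193 [ 0.57  -0.31   0.119] [  4  28 155]
360 193 [ 0.568 -0.311  0.126] [130   9 175]
361 193 [ 0.569 -0.314  0.124] [115  16 190]
362 193 [ 0.568 -0.316  0.126] [115  16 187]
363 193 [ 0.568 -0.319  0.125] [137  10 172]
364 193 [ 0.569 -0.323  0.122] [  2  28 156]
358 194 [ 0.568 -0.309  0.112] [  2  32 121]
359 194 [ 0.566 -0.309  0.123] [130  10 152]
360 194 [ 0.566 -0.311  0.124] [113  18 186]
361 194 [ 0.566 -0.313  0.126] [112  20 195]
362 194 [ 0.566 -0.316  0.125] [111  22 194]
363 194 [ 0
[... 587 characters left out ...]
-0.31   0.127] [109  21 167]
361 196 [ 0.561 -0.314  0.124] [110  21 183]
362 196 [ 0.56  -0.316  0.125] [117  15 184]
363 196 [ 0.56  -0.318  0.127] [145   9 172]
364 196 [ 0.56  -0.322  0.124] [  4  36 161]
357 197 [ 0.562 -0.309  0.101] [109  31  65]
358 197 [ 0.561 -0.31   0.107] [107  26  68]
359 197 [ 0.559 -0.31   0.115] [111  27  94]
360 197 [ 0.558 -0.311  0.123] [109  23 122]
361 197 [ 0.558 -0.314  0.123] [116  14 141]
362 197 [ 0.558 -0.316  0.124] [167  12 149]
363 197 [ 0.558 -0.319  0.123] [  5  41 157]
358 198 [ 0.559 -0.311  0.102] [113  17  59]
359 198 [ 0.558 -0.313  0.105] [165  16  65]
360 198 [ 0.557 -0.314  0.111] [ 0 30 86]
361 198 [ 0.557 -0.316  0.113] [  5  54 109]
```

jog_arm --pt "-0.28 4.63 0 0 45" --pt "-0.28 4.63 0 0 45" --pt "-0.28 4.63 0 0 45" --pt "-0.28 4.63 0 0 45" --pt "-0.28 4.63 0 0 45"

```text
t: 8.35
tool_pos: [0.5802, -0.0849, 0.2102]
ee_rot: [-3.141, 0.005, -0.014]
wrist_force: [0.5, 0.2, 0.6]
width: 0.0382
```

jog_arm --pt "-0.28 4.63 0 0 45" --pt "-0.28 4.63 0 0 45" --pt "-0.28 4.63 0 0 45" --pt "-0.28 4.63 0 0 45" --pt "-0.28 4.63 0 0 45"

```text
t: 8.85
tool_pos: [0.5632, -0.3157, 0.21]
ee_rot: [-3.139, 0.004, -0.014]
wrist_force: [0.4, 0.3, 0.3]
width: 0.0389
```

jog_arm --pt "0 0 0 0 45" --pt "0 0 0 0 45" --pt "0 0 0 0 45" --pt "0 0 0 0 45" --pt "0 0 0 0 45"

```text
t: 9.35
tool_pos: [0.5656, -0.3126, 0.2119]
ee_rot: [-3.14, 0.001, -0.011]
wrist_force: [0.1, 0.5, 0.3]
width: 0.0384
```

Run:
```python
from h import *
s=ctrl.get_state(); print(s['t'],s['tool_pos'],s['ee_rot'])
c=grab('wrist','w5'); P=cloud(c); hsv=cv2.cvtColor(c['p'],cv2.COLOR_RGB2HSV); g=c['p'].mean(2)
m=(abs(P[...,2]-.124)<.006)&(abs(P[...,0]-.565)<.025)&(abs(P[...,1]+.315)<.025)
v,u=np.nonzero(m&(hsv[...,1]<90)); print(len(u),np.median(P[m][:,2]))
q=np.array([onz(c,a,b,.124)[:2] for a,b in zip(u,v)])
# keep top disc: depth close to top
k=P[v,u][:,2]>.1215; print(q[k].mean(0),(q[k].max(0)+q[k].min(0))/2,np.ptp(q[k],axis=0),cv2.minEnclosingCircle(q[k].astype(np.float32)))
cv2.imwrite('pics/w5b.png',cv2.resize(c['p'][:,:,::-1],None,fx=1.5,fy=1.5))
print(proj(c,np.append(q[k].mean(0),.124))*1.5)
```

```text
9.35 [ 0.56557994 -0.31260021  0.21189506] [-3.14045887e+00  6.44532402e-04 -1.06673108e-02]
275 0.12424895451831618
[ 0.5655853  -0.31419811] [ 0.56587275 -0.31439993] [0.01541199 0.0146748 ] ((0.5655706524848938, -0.3141721785068512), 0.007977326400578022)
[388.8582989  290.86567357]
```

View pics/w5b.png

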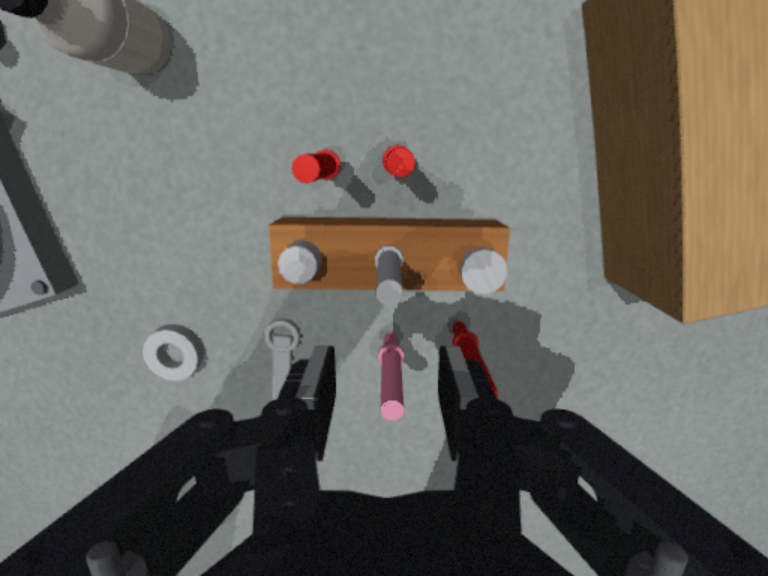

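jog_arm --pt "0 0.16 3 0 45" --pt "0 0 3 0 45" --pt "0 0 3 0 45" --pt "0 0 2.5 0 45" --pt "0 0 1.8 0 45"

```text
t: 9.9
tool_pos: [0.5648, -0.3149, 0.0776]
ee_rot: [-3.14, 0.002, -0.012]
wrist_force: [1.3, 0.1, -0.4]
width: 0.0382
```

jog_arm --pt "0 0 0 0 45" --pt "0 0 0 0 30" --pt "0 0 0 0 15" --pt "0 0 0 0 5" --pt "0 0 0 0 5" --squeeze 50

```text
t: 10.4
tool_pos: [0.566, -0.3156, 0.0804]
ee_rot: [-3.141, -0.002, -0.013]
wrist_force: [0.5, 2.7, 1.7]
width: 0.0136
```

jog_arm --pt "0 0 0 0 5" --pt "0 0 -0.5 0 5" --pt "0 0 -1 0 5" --pt "0 0 -1 0 5" --pt "0 0 -1 0 5"

```text
t: 10.9
tool_pos: [0.5652, -0.3165, 0.1153]
ee_rot: [3.141, -0.0, -0.014]
wrist_force: [-0.3, -0.0, -0.6]
width: 0.0144
```

jog_arm --pt "0 0 -3 0 5" --pt "0 0 -3 0 5" --pt "0 0 -2.5 0 5" --pt "0.714 -3.71 0 0 5" --pt "0.714 -3.71 0 0 5"

```text
t: 11.4
tool_pos: [0.5802, -0.2454, 0.202]
ee_rot: [3.138, -0.003, -0.019]
wrist_force: [0.5, 0.7, -1.4]
width: 0.0142
```

jog_arm --pt "0.714 -3.71 0 0 5" --pt "0.714 -3.71 0 0 5" --pt "0.714 -3.71 0 0 5" --pt "0.714 -3.71 0 0 5" --pt "0.714 -3.71 0 0 5"

```text
t: 11.9
tool_pos: [0.6187, -0.0576, 0.2005]
ee_rot: [3.14, -0.001, -0.015]
wrist_force: [0.5, -0.8, -1.2]
width: 0.0143
```

jog_arm --pt "0.714 -3.71 0 0 5" --pt "0.714 -3.71 0 0 5" --pt "0.714 -3.71 0 0 5" --pt "0 0 0 0.101 5" --pt "0 0 0 0.101 5"

```text
t: 12.4
tool_pos: [0.642, 0.0546, 0.2002]
ee_rot: [3.141, -0.001, -0.217]
wrist_force: [-0.6, -1.4, -0.6]
width: 0.0138
```

jog_arm --pt "0 0 0 0.101 5" --pt "0 0 0 0.101 5" --pt "0 0 0 0.101 5" --pt "0 0 0 0 5" --pt "0 0 0 0 5"

```text
t: 12.9
tool_pos: [0.6417, 0.0528, 0.2]
ee_rot: [3.141, -0.001, -0.517]
wrist_force: [-0.4, -0.8, -0.1]
width: 0.0143
```

Run:
```python
from h import *
s=ctrl.get_state(); print(s['t'],s['tool_pos'],s['ee_rot'],s['wrist_force'],s['width'])
c=grab('wrist','w6'); cc=np.load('cc.npy'); c2,k=centre(c,cc,384); print(c2,k)
h=np.array([cc[0]+.05*np.cos(np.radians(-29.5)),cc[1]+.05*np.sin(np.radians(-29.5)),.045])
print('hole px',proj(c,h)*1.5,'tip px',proj(c,s['tool_pos']-[0,0,.071])*1.5)
cv2.imwrite('pics/w6b.png',cv2.resize(c['p'][:,:,::-1],None,fx=1.5,fy=1.5))
```

```text
12.9 [0.64166432 0.05279761 0.19998324] [ 3.14115397e+00 -1.09334047e-03 -5.17146865e-01] [-0.38329898 -0.801352   -0.12643269] 0.014340211336246739
[0.59866363 0.07802459] 2492
hole px [384.67699442 262.52051641] tip px [385.40411121 301.27370678]
```

View pics/w6b.png

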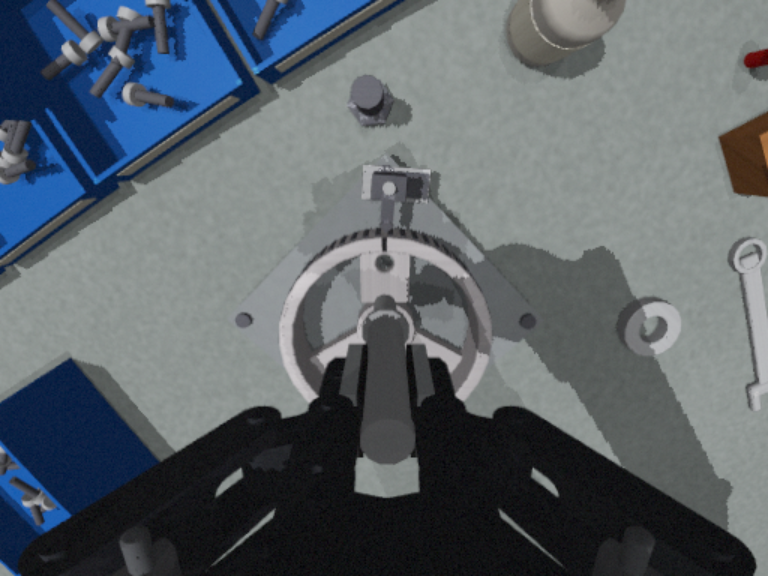

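Pin hangs straight; hole at (384,264), mark in line with the pointer. Now lowering close above the hole and measuring again.

jog_arm --pt "-0.04 -0.08 2.5 0 5" --pt "0 0 2.5 0 5" --pt "0 0 2 0 5" --pt "0 0 0 0 5" --pt "0 0 0 0 5"

```text
t: 13.45
tool_pos: [0.6418, 0.0542, 0.1296]
ee_rot: [3.141, 0.0, -0.518]
wrist_force: [-0.3, 0.9, -1.1]
width: 0.0143
```

Run:
```python
from h import *
s=ctrl.get_state(); print(s['t'],s['tool_pos'],s['ee_rot'],s['wrist_force'],s['width'])
c=grab('wrist','w7'); cc=np.load('cc.npy'); c2,k=centre(c,cc,384); print(c2,k)
h=np.array([cc[0]+.05*np.cos(np.radians(-29.5)),cc[1]+.05*np.sin(np.radians(-29.5)),.045])
a=proj(c,h); b=proj(c,s['tool_pos']-[0,0,.071]); u0,v0=int(a[0])-60,int(a[1])-50
print('hole px',(a-[u0,v0])*6,'tip px',(b-[u0,v0])*6)
cv2.imwrite('pics/w7b.png',cv2.resize(c['p'][v0:v0+95,u0:u0+120,::-1],None,fx=6,fy=6,interpolation=cv2.INTER_CUBIC)); print(u0,v0)
```

```text
13.45 [0.64176647 0.05418438 0.12955921] [ 3.14135380e+00  1.66437715e-06 -5.18214123e-01] [-0.30695744  0.92792309 -1.080273  ] 0.014309107188035708
[0.59844704 0.07782656] 3067
hole px [364.19300198 304.71248046] tip px [359.95222211 340.33275805]
197 144
```

View pics/w7b.png

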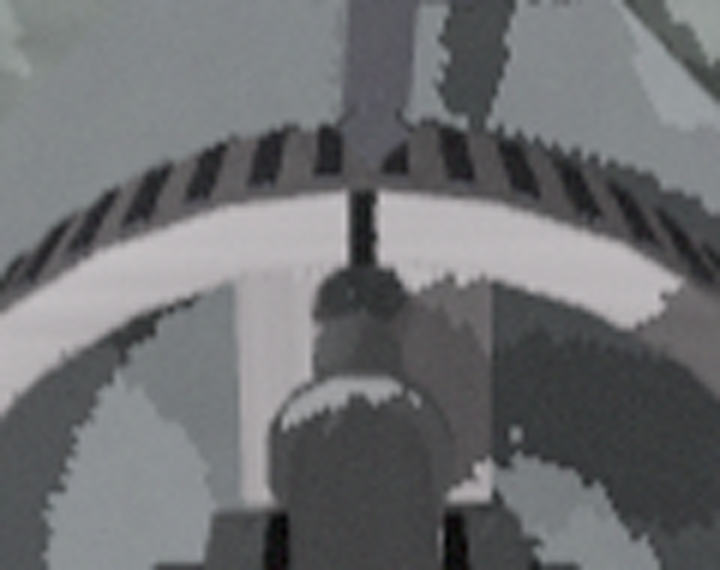

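The tip at x≈357 is about 0.5 mm left of the hole at x≈361, and radially consistent. Nudging it and going down gently.

jog_arm --pt "0 0.05 0.6 0 5" --pt "0 0 0.5 0 5" --pt "0 0 0.3 0 5" --pt "0 0 0.2 0 5" --pt "0 0 0 0 5"

```text
t: 14.0
tool_pos: [0.6418, 0.0538, 0.1132]
ee_rot: [-3.142, -0.001, -0.519]
wrist_force: [1.1, -0.5, -0.8]
width: 0.0147
```

jog_arm --pt "0 0 0.1 0 5" --pt "0 0 0.1 0 5" --pt "0 0 0.1 0 5" --pt "0 0 0.1 0 5" --pt "0 0 0 0 5"

```text
t: 14.5
tool_pos: [0.6416, 0.0539, 0.1092]
ee_rot: [3.142, -0.001, -0.519]
wrist_force: [1.4, -1.8, -0.8]
width: 0.0141
```

jog_arm --pt "0 0 0.15 0 5" --pt "0 0 0.15 0 5" --pt "0 0 0.15 0 5" --pt "0 0 0.15 0 5" --pt "0 0 0.15 0 5"

```text
t: 15.0
tool_pos: [0.6416, 0.054, 0.1018]
ee_rot: [-3.142, -0.001, -0.519]
wrist_force: [1.6, -1.4, 1.3]
width: 0.014
```

jog_arm --pt "0 0 0.1 0 5" --pt "0 0 0.1 0 5" --pt "0 0 0 0 5" --pt "0 0 0 0 5" --pt "0 0 0 0 5"

```text
t: 15.5
tool_pos: [0.6419, 0.0539, 0.1011]
ee_rot: [-3.141, -0.001, -0.519]
wrist_force: [-1.0, -2.2, 7.9]
width: 0.0142
```

jog_arm --pt "0 0.07 0 0.014 5" --pt "0 0.07 0 0.014 5" --pt "-0.005 0.07 0 0.014 5" --pt "0 0.07 0 0.014 5" --pt "0 0 0 0 5"

```text
t: 16.0
tool_pos: [0.6414, 0.0533, 0.1011]
ee_rot: [-3.138, -0.001, -0.574]
wrist_force: [1.3, 0.8, 6.6]
width: 0.0139
```

jog_arm --pt "0 0.05 0 0.01 5" --pt "-0.005 0.05 0 0.01 5" --pt "0 0 0 0 5" --pt "0 0 0 0 5" --pt "0 0 0 0 5"

```text
t: 16.5
tool_pos: [0.6412, 0.0531, 0.1011]
ee_rot: [-3.137, -0.002, -0.594]
wrist_force: [2.1, 1.2, 6.3]
width: 0.0139
```

jog_arm --pt "0 0.1 0 0 5" --pt "0 0.1 0 0 5" --pt "0 0.1 0 0 5" --pt "0 0 0 0 5" --pt "0 0 0 0 5"

```text
t: 17.0
tool_pos: [0.6406, 0.0521, 0.1011]
ee_rot: [-3.135, -0.003, -0.593]
wrist_force: [3.2, 3.5, 5.6]
width: 0.0143
```

jog_arm --pt "0 0.1 0 0 5" --pt "0 0.05 0 0 5" --pt "0 0.05 0 0 5" --pt "0 0 0 0 5" --pt "0 0 0 0 5"

```text
t: 17.5
tool_pos: [0.6392, 0.0499, 0.1008]
ee_rot: [-3.136, -0.003, -0.593]
wrist_force: [4.0, 1.9, 2.2]
width: 0.0142
```

jog_arm --pt "0 0.05 0 0 5" --pt "0 0.05 0 0 5" --pt "0 0.05 0 0 5" --pt "0 0 0 0 5" --pt "0 0 0 0 5"

```text
t: 18.0
tool_pos: [0.638, 0.048, 0.1003]
ee_rot: [-3.137, -0.002, -0.594]
wrist_force: [4.3, 3.8, 1.5]
width: 0.0143
```

```bash
python3 m.py w8
python3 - <<'E'
from h import *
c=load('w8'); h=np.array([.6395,.050,.05]); a=proj(c,h); u0,v0=int(a[0])-60,int(a[1])-50
cv2.imwrite('pics/w8b.png',cv2.resize(c['p'][v0:v0+95,u0:u0+120,::-1],None,fx=6,fy=6,interpolation=cv2.INTER_CUBIC))
E
```

```text
18.0 [0.63797526 0.0480334  0.10033905] [-3.13669666e+00 -2.36726686e-03 -5.93809020e-01] [4.30617022 3.82700463 1.54934604]
[0.59827321 0.07762155] 2377 mark -35.25 -34.173312883435585 -33.25
[(0.077, 11.0, -30.7, -29.5, -28.7), (0.08, 51.0, -32.4, -30.0, -27.4), (0.083, 58.0, -32.3, -29.8, -27.4), (0.086, 64.0, -32.4, -30.0, -27.6), (0.089, 62.0, -32.4, -30.2, -27.8), (0.092, 63.0, -32.5, -30.3, -28.1), (0.095, 76.0, -35.6, -30.8, -28.3)]
```

View pics/w8b.png

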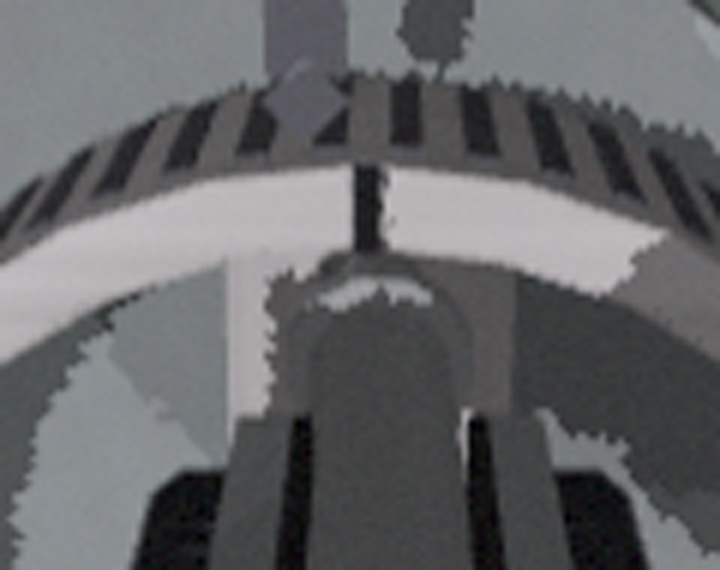

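The pulley now stands at −34.2°, where I saw the socket. Easing the side load and pressing gently.

jog_arm --pt "0 -0.1 0 0 5" --pt "0 -0.1 0 0 5" --pt "0 0 0.1 0 5" --pt "0 0 0.1 0 5" --pt "0 0 0 0 5"

```text
t: 18.55
tool_pos: [0.6382, 0.0482, 0.098]
ee_rot: [-3.139, -0.002, -0.594]
wrist_force: [4.7, 2.4, 2.7]
width: 0.0142
```

jog_arm --pt "0.05 -0.1 0.1 0 5" --pt "0.05 -0.1 0.1 0 5" --pt "0 0 0.1 0 5" --pt "0 0 0.1 0 5" --pt "0 0 0 0 5"

```text
t: 19.05
tool_pos: [0.6387, 0.0485, 0.0935]
ee_rot: [-3.142, 0.0, -0.595]
wrist_force: [4.2, 3.0, 2.0]
width: 0.014
```

jog_arm --pt "0.05 -0.1 0.15 0 5" --pt "0 -0.05 0.15 0 5" --pt "0 0 0.15 0 5" --pt "0 0 0.15 0 5" --pt "0 0 0.1 0 5"

```text
t: 19.55
tool_pos: [0.6392, 0.0489, 0.0863]
ee_rot: [3.14, 0.001, -0.595]
wrist_force: [1.8, 0.2, 1.3]
width: 0.0143
```

jog_arm --pt "0 0 0.1 0 5" --pt "0 0 0.1 0 5" --pt "0 0 0.1 0 5" --pt "0 0 0.1 0 5" --pt "0 0 0 0 5"

```text
t: 20.05
tool_pos: [0.6396, 0.049, 0.0833]
ee_rot: [3.141, 0.001, -0.595]
wrist_force: [-0.1, 0.1, 5.8]
width: 0.0142
```

jog_arm --pt "0 0 0.1 0 5" --pt "0 0 0.1 0 5" --pt "0 0 0 0 5" --pt "0 0 0 0 5" --pt "0 0 0 0 5"

```text
t: 20.55
tool_pos: [0.6398, 0.049, 0.0832]
ee_rot: [-3.141, 0.001, -0.595]
wrist_force: [-2.2, 0.7, 15.7]
width: 0.0144
```

jog_arm --pt "0 0 -0.2 0 5" --pt "0 0 0 0 20" --pt "0 0 0 0 30" --pt "0 0 0 0 40" --pt "0 0 0 0 40"

```text
t: 21.05
tool_pos: [0.6392, 0.0492, 0.0822]
ee_rot: [3.14, 0.001, -0.595]
wrist_force: [-0.6, 0.0, 0.4]
width: 0.0345
```

jog_arm --pt "0 0 -1 0 40" --pt "0 0 -2 0 40" --pt "0 0 -3 0 40" --pt "0 0 -3 0 40" --pt "0 0 -3 0 40"

```text
t: 21.55
tool_pos: [0.6398, 0.0491, 0.2045]
ee_rot: [3.141, 0.0, -0.595]
wrist_force: [-0.0, -0.1, -0.1]
width: 0.034
```

jog_arm --pt "-1 0 -1 0 40" --pt "-1 0 0 0 40" --pt "-1 0 0 0 40" --pt "0 0 0 0 40" --pt "0 0 0 0 40"

```text
t: 22.05
tool_pos: [0.6139, 0.0666, 0.2114]
ee_rot: [3.14, 0.002, -0.594]
wrist_force: [0.2, -0.3, -0.3]
width: 0.034
```

```bash
python3 m.py w9
python3 - <<'E'
from h import *
c=load('w9'); P=cloud(c); cc=np.load('cc.npy')
m=(P[...,2]>.09)&(np.hypot(P[...,0]-.639,P[...,1]-.05)<.03); q=P[m]
top=q[q[:,2]>np.percentile(q[:,2],60)]; print('pin top',len(q),np.median(top,0),'angle/r',np.degrees(np.arctan2(*(np.median(top,0)[:2]-cc)[::-1])),np.hypot(*(np.median(top,0)[:2]-cc)))
s=grab('side','s9')
H=np.zeros((600,800,3),np.uint8); H[:576,:480]=cv2.resize(c['p'][:,96:416,::-1],None,fx=1.5,fy=1.5)
H[:300,480:800]=cv2.resize(s['p'][125:200,230:310,::-1],None,fx=4,fy=4,interpolation=cv2.INTER_CUBIC)
cv2.imwrite('pics/w9b.png',H)
E
```

```text
22.05 [0.61389886 0.06659744 0.21142571] [ 3.13976961e+00  1.86246011e-03 -5.93591739e-01] [ 0.21113924 -0.32683614 -0.27316524]
[0.5981939  0.07834775] 2719 mark -35.5 -34.602895322939865 -33.75
[(0.077, 6.0, -31.3, -30.3, -29.4), (0.08, 21.0, -32.4, -30.1, -27.9), (0.083, 23.0, -32.8, -30.3, -28.1), (0.086, 27.0, -32.9, -30.4, -27.8), (0.089, 33.0, -32.9, -30.6, -28.1), (0.092, 30.0, -32.9, -30.3, -28.3), (0.095, 27.0, -33.0, -30.7, -28.5)]
pin top 15052 [0.62411634 0.06021982 0.30365327] angle/r -34.74866759308528 0.03128727393382541
```

View pics/w9b.png

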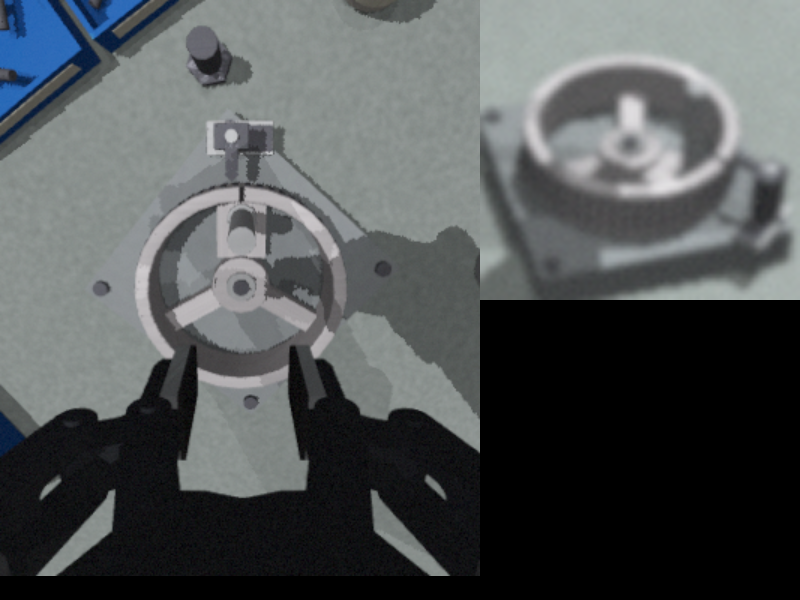

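Run:
```python
from h import *
c=load('w9'); cc=np.load('cc.npy')
for n in ('w9','s9'):
    P=cloud(load(n)); m=(P[...,2]>.09)&(P[...,2]<.15)&(np.hypot(P[...,0]-.639,P[...,1]-.05)<.02); q=P[m]
    t=q[q[:,2]>np.percentile(q[:,2],98)-.004]; d=t.mean(0)[:2]-cc
    print(n,len(q),'top z',np.median(t[:,2]),t.mean(0),np.degrees(np.arctan2(d[1],d[0])),np.hypot(*d))
    for z0 in (.095,.105,.115): k=abs(q[:,2]-z0)<.005; print(z0,k.sum(),q[k].mean(0))
s0,s9=load('side0')['p'].astype(int),load('s9')['p'].astype(int)
d=abs(s0-s9).max(2)>60; n,l,st,ce=cv2.connectedComponentsWithStats(d.astype(np.uint8)); print([tuple(map(int,x)) for x in st[1:] if x[4]>8])
```

```text
w9 371 top z 0.1273580118830799 [0.63926599 0.04950271 0.12731893] -34.94506381490056 0.04984394918952218
0.095 27 [0.6437543  0.04646557 0.09539826]
0.105 28 [0.64391345 0.04637272 0.10563269]
0.115 33 [0.64384814 0.0466209  0.11538943]
s9 82 top z 0.12895224229573898 [0.63954248 0.04844237 0.12911155] -35.748624506560596 0.050682926613068856
0.095 17 [0.63724076 0.04444226 0.09455048]
0.105 14 [0.63972691 0.04489924 0.10439508]
0.115 19 [0.63894467 0.04368536 0.1151998 ]
[(270, 0, 9, 5, 27), (271, 32, 24, 17, 156), (263, 50, 33, 34, 843), (34, 52, 22, 45, 427), (21, 74, 13, 17, 140), (266, 85, 24, 9, 148), (0, 92, 11, 5, 30), (42, 103, 5, 14, 25), (265, 149, 6, 6, 30), (271, 151, 14, 10, 80), (246, 158, 13, 5, 36), (274, 163, 6, 6, 22), (247, 165, 17, 8, 32), (253, 165, 7, 3, 14), (281, 164, 4, 4, 11), (267, 168, 5, 3, 12), (244, 184, 8, 5, 19), (253, 188, 6, 4, 13), (79, 193, 171, 38, 2797), (0, 231, 54, 153, 2830), (257, 259, 8, 22, 140), (259, 283, 5, 4, 10), (249, 285, 10, 8, 42)]
```

The pin's top is at z = 127.4 mm (127 expected when home), it stands upright at a radius of 49.8 mm, and the gripper is clear.

```bash
python3 -c "
from h import *
print(ctrl.get_state()['t']); print(ctrl.job_done())"
```

```text
22.15
the job is handed in; nothing more can be done
None
```

The timing pin is fully home in the socket with its collar down on the pulley. The gripper is open and clear, and I handed the job in at 22.15 s.

- **Turning the pulley:** I pinched the rim and carried it about 79°, which overshot by some 4°, so I brought it back. Before letting go, the mark read −29.4° and the pointer −29.4°. After release they read −29.4° and about −29.9°.
- **Fitting the pin:** I took the middle pin from the rack, lowered it through the pulley hole and stood it on the plate at about 8 N. I then eased pin and pulley about 4–5° clockwise, until it dropped in where the first close-up had shown the socket.
- **Final checks:**
  - The press on the seated pin reached 16 N without it going lower.
  - The top of the pin is at z = 127.4 mm by wrist camera (127 expected).
  - The pin stands upright, 49.8 mm from the pulley's axis.
  - The mark is now at −34.6°, about 4.4° from the pointer, within the stated 3.2–4.7°.

**Disagreements:**
- The side camera's coarser depth put the pin's top at 129 mm. I took the closer wrist reading as the better one.
- While I pushed sideways the tool ran about 2.5 mm ahead of the pulley, so I eased the side load before pressing down.
- I checked the other bench items only by comparing side pictures from before and after. The large changes fit the arm, its shadow, the pulley and the pin that was taken.

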